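# Set a telescopic mop pole to its length mark and lock the clamp

### The arm

A 6-joint arm with a two-finger parallel gripper is mounted at the origin on the work surface. World frame = base frame: x ahead of the robot, y to its left, z up, the work surface at z = 0. Lengths are in m, angles in degrees, forces in N, time in s.
With the tool pointing down it reaches from about 0.35 to 0.875 m from the base axis. Payload 4.2 kg.
Tool frame: the origin (TCP) lies on the front face of the gripper's body, between the roots of the fingers; the fingertips stand 70 mm ahead of it and the grasp point (between the pads) lies 51 mm ahead of it; x points along the fingers, y is the direction in which the jaws open and shut, and the axes are right-handed (so a half turn about x gives the same grasp; the last joint's range is limited). The gripper opens to 87 mm and grips with 3 to 60 N. Pads are 19 mm wide; open, the fingers measure 117 mm over their backs; the gripper's body (75 mm by 190 mm) begins 51 mm behind the grasp point.
Start: joints at [-54.454, 22.042, 0.453, 0, -68.411, -14.817], TCP at [0.221, -0.585, 0.292] pointing down, gripper open.
Joint ranges: [-179.83, 179.83], [-69.29, 118.12], [-61.27, 80.66], [-181.25, 117.63], [-171.15, -9.14], [-177.46, 177.46]. Speed limits (degrees/s): [159.86, 159.86, 180, 180, 180, 180].

### API

Orientations are given as a 3x3 rotation matrix whose columns are the frame's x, y, z axes.
In Python, from station import r, viewer, spotter gives the robot as it stands.
- The arm moves only by the tool move_arm, never from a script. Its argument "series" is a list that holds one entry, the list of rows, each a list of 7 numbers: the turn, a rotation vector about the world's x, y, z scaled (see below), then the shift along the world's x, y, z scaled (see below), then the opening, from 0 (shut) to 1 (fully open). A call has 1 to 20 rows; each row shifts and turns the pose as measured when the row begins; what a row does not reach is not made up. The controller multiplies each number of a shift by 60 mm and each number of a turn by 8 degrees. A row lasts 1/8 s, in which the tool goes at most 62.5 mm and 10.7 degrees, less where a joint would pass 70% of its speed; a pose out of reach is approached as far as the arm can. A call with a number of a shift or a turn outside -1 to 1 is refused whole. A call with a gripper value outside its range is refused whole. The fingers move at their own pace and stop on an object; the grip force is fixed at half the most. Time passes only in rows, so rows that do not move let the fingers close. It gives the time, the measured TCP pose, the force and the opening at its end, in the units of the state.
- r.sense(): the state, without advancing time (a new reading comes with each control period).
- viewer.capture(name): name is "side" or "top" or "wrist"; returns (picture, depth): 384x512x3 uint8, red, green, blue; 384x512 float32, m along the optical axis (not along the pixel's ray), 0 where there is no reading.
- viewer.camera_params(name): a dict with "mtx" (3x3 intrinsics, pixels), "pose" (4x4, takes a point from camera to world coordinates). Camera axes: x right, y down, z forward; pixel columns grow to the right and rows downward; lengths in m; the calibration is good to about 2 mm. A picture is of the moment at which its call begins: read the wrist's pose just before it. camera_params takes no time and is no camera call; for the wrist camera it gives the pose at the moment of the call.
- r.finish_job(): hands the job in, once; it reports no verdict.
Trained networks look in the newest picture that a camera, given by its name, has taken for a name from the list of things; names that differ only in an ending like _2 or _b are one class to them, and where a whole thing is asked for, a point or a joint stands for the part that bears it (a point fixed in the world has none). Each returns a list of dicts, best first, with "conf" (0 to 1); they miss things now and then, are a little off and sometimes report something else, mostly with a low value. They report only what shows in the picture. A call takes as long as a camera call.
- spotter.find_in(camera, name): "centre" ([column, row] in pixels, amid what is visible of it).
- spotter.trace(camera, name): "mask" (384x512 bool, what is visible of it) and "centre" ([column, row] in pixels, amid what is visible of it).
The state is a dict: "time_s": time; "joints": joint angles; "joint_velocities": joint speeds; "effort": joint torques, N m; "tcp_pos": TCP position; "ee_rot": TCP orientation; "wrist_force": force on the tool from outside, world axes, zero at the start; "moment": the same for the moment, N m; "gripper_width": opening from 0.0 (shut) to 1.0 (fully open).
Only numpy, scipy, OpenCV 4.12 (cv2) and the standard library are available. Lean on these libraries where they do the work, as an engineer would, in place of code of your own. Each camera call takes 0.05 s, during which the arm holds its last target.

### The job

The telescopic mop pole in the holder rail is too long: slide its handle section in until the mouth of the black clamp collar meets the red ring on the white tube. Then, with a finger already bearing on the back of the aluminium handle tube to hold it at the mark, squeeze the red cam lever fully shut against the tube in that same grip, and finish still gripping tube and lever together, without letting go. Do not close the clamp away from the ring, and leave the other laundry things where they are.

Things in the scene. Friction and masses are not known exactly. Their poses are not given: they have to be found in the camera images.
- pole: Fixed holder rail: wooden plank 90 x 840 x 18 mm with grey clips that carry the pole level, its axis 78 mm above the worktop. Origin: on the worktop below the pole's axis; y along the pole from the blue mop-joint end to the handle end, z up. White fixed inner tube 22 mm in diameter. Clips at y = -0.40 and -0.18 m, low fork rest (36 mm wide, top 62 mm above the worktop) at y = 0.335 m.
- mark_ring: Red band 7 mm wide round the white tube: the length mark. Origin: on the pole's axis, at the band's face nearest to the collar; axes parallel to pole (the band runs from 0 to -7 mm along y). Nothing to bump into: the collar could slide over it.
- collar_mouth (a point): Centre of the black clamp collar's open end, on the pole's axis, where the white tube goes in; moves with the handle section. The collar runs 50 mm from here along +y (pole frame), 35 mm in diameter, with lugs for the lever pin reaching 28 mm from the axis on the +x side. At the mark this point lies at the origin of mark_ring.
- handle: Sliding handle section: collar, aluminium tube, grip. Origin: at the collar's mouth, on the axis; y along the pole towards the handle end. Tube (handle_c3) 27 mm in diameter, bare aluminium from y = 50 to 235 mm, then black foam grip (33 mm) to y = 415 mm. Slides along the pole with 2 N of friction, between pole y = -0.10 and 0.18 m for its mouth, and stays where left while the lever is open.
- lever_arm: Red cam lever: a blade 8 mm thick, 20 mm high (centred on the height of the pole's axis), reaching 64 mm from its pin. Origin: on the upright pin, 22 mm to the +x side of the pole's axis and 20 mm along +y from collar_mouth (pole frame). The blade runs along its own y and swings level, out to the +x side of the tube.
- lever_tip (a point): Point at the middle of the blade's round end, 60 mm from the pin; the end has a 4 mm radius.
- cam_lever (a joint): Lever angle, rad: 0 shut (blade parallel to the tube, outer face 26 mm from the pole's axis: tube and shut lever are 39.5 mm across), growing outwards; starts at 0.40 to 0.48. Stays where left; 2 N at the tip moves it. Below about 0.34 the cam bites on the white tube: a few N more at the tip, and it creeps the unheld handle section a few mm to +y. Shut, it resists sliding.
- detergent: Blue detergent bottle, 80 mm diameter, 210 mm tall, standing; origin under its centre. Leave alone.
- softener: Green softener bottle, 68 mm diameter, 190 mm tall, standing; origin under its centre. Leave alone.
- stain_can: White and yellow spray can, 54 mm diameter, 150 mm tall, standing; origin under its centre. Leave alone.
- dosing_cup: White dosing cup, 62 mm diameter, 60 mm tall; origin under its centre. Leave alone.
- lint_brush: Lint brush 200 mm long lying on the worktop; origin under its middle. Leave alone.
- peg_basket: Grey basket of clothes pegs, 150 x 110 x 60 mm; origin under its centre. Leave alone.

How it is judged (in metres and radians):
On the way, in this order (a step that is already met when the one before it is completed fails the run):
1. the handle section is held by the fingers with its collar at the red ring (within 5 mm), the lever still open (y of collar_mouth in the frame of mark_ring between -0.005 and 0.005 m and value of joint cam_lever above 0.32 rad and contact force between the fingers and handle above 1 N), for 0.2 s.
2. the fingers bear on the handle tube, still at the ring, while the lever is on its way shut but not yet home (y of collar_mouth in the frame of mark_ring between -0.005 and 0.005 m and value of joint cam_lever between 0.04 and 0.32 rad and contact force between the fingers and handle_c3 above 1 N).
At the end, for the whole second after the job is handed in: The collar's mouth is within 5 mm of the red ring's near face, the cam lever is shut (within 0.04 rad), and the fingers still squeeze both the handle tube and the lever with at least 3 N each, at rest (y of collar_mouth in the frame of mark_ring between -0.005 and 0.005 m and value of joint cam_lever below 0.04 rad and contact force between the fingers and handle_c3 above 3 N and contact force between the fingers and lever_arm above 3 N and linear speed of handle below 0.01 m/s); the arm keeps its last pose, push and grip.
It fails at once if the lever is shut with the collar more than 12 mm from the ring (value of joint cam_lever below 0.1 rad and (y of collar_mouth in the frame of mark_ring above 0.012 m or y of collar_mouth in the frame of mark_ring below -0.012 m)).
It fails at once if another thing is moved more than 30 mm (distance of any of detergent, softener, stain_can, dosing_cup, lint_brush, peg_basket from where it was at the start of the episode above 0.03 m).
It also fails if it takes over 45 s, if anything falls off the work surface, if the arm or the gripper's body presses on something with over 40 N, if the wrist force passes 120 N, or if a joint passes its speed limit or range.

## Working session

There is one attempt and no reset: what is moved stays moved. The work goes in short steps, Python scripts to look and compute and a tool call to move; the robot and the scene stay as the last step left them, time stands still between calls to the robot, and variables do not carry over. Pictures are saved under pics/ and viewed, and the job is handed in when it is done.

Besides the shell and the picture viewer there is one more tool, called by a JSON object that holds its "method" and its "body". move_arm: Moves the arm, as the interface text tells. Its arguments: {"type":"object","properties":{"series":{"type":"array","items":{"type":"array","items":{"type":"array","items":{"type":"number","minimum":-1,"maximum":1}}}}},"required":["series"]}

```bash
ls; mkdir -p pics
python3 - <<'E'
from station import r, viewer, spotter
import cv2,numpy as np
print(r.sense())
for n in ("top","side"):
    p,d=viewer.capture(n); cv2.imwrite(f"pics/a_{n}.png",p[:,:,::-1]); np.savez(f"pics/a_{n}.npz",p=p,d=d)
    c=viewer.camera_params(n); print(n,c)
    for t in ("pole","mark_ring","handle","lever_arm","lever_tip","collar_mouth","detergent","softener","stain_can","dosing_cup","lint_brush","peg_basket"):
        f=spotter.find_in(n,t); print(t,[(np.round(x['centre']),round(x['conf'],2)) for x in f[:2]])
E
```

```text
pics
{'time_s': 0.0, 'joints': array([-5.44540698e+01,  2.20923452e+01,  3.79115355e-01, -2.88834127e-02,
       -6.84099678e+01, -1.48163784e+01]), 'joint_velocities': array([ 0.09279777, -0.03055451,  0.01166007, -0.12167652, -0.10480103,
        0.05699465]), 'effort': array([-4.16376224e-04, -3.90666497e+01,  1.87408555e+01,  4.21994850e+00,
        1.10186648e-02, -1.95059165e-04]), 'tcp_pos': array([ 0.22108704, -0.58411157,  0.29113847]), 'ee_rot': array([[-8.68614221e-04, -3.53782359e-01,  9.35327370e-01],
       [ 2.02198215e-03,  9.35325189e-01,  3.53783412e-01],
       [-9.99997579e-01,  2.19851655e-03, -9.70951447e-05]]), 'wrist_force': array([-1.08008129,  0.9780181 ,  0.38401488]), 'moment': array([0.00454116, 0.03939081, 0.02546187]), 'gripper_width': 1.0010882408939132}
top {'mtx': array([[492.04609363,   0.        , 262.30642976],
       [  0.        , 492.04609363, 198.11853033],
       [  0.        ,   0.        ,   1.        ]]), 'pose': array([[-0.01666557, -0.99078096,  0.13444457,  0.29620691],
       [-0.99953579,  0.01993871,  0.02303592, -0.02908843],
      
[... 882 characters left out ...]
506689],
       [-0.59269272,  0.57082726, -0.5682179 ,  0.6009421 ],
       [ 0.00770557, -0.70143408, -0.71269268,  0.85601422],
       [ 0.        ,  0.        ,  0.        ,  1.        ]])}
pole [(array([241., 223.]), 0.92), (array([386., 166.]), 0.69)]
mark_ring [(array([175., 286.]), 0.27)]
handle [(array([177., 281.]), 0.58)]
lever_arm [(array([179., 165.]), 0.65), (array([218., 214.]), 0.56)]
lever_tip [(array([220., 218.]), 0.74)]
collar_mouth []
detergent [(array([126., 201.]), 0.63)]
softener [(array([180., 167.]), 0.71)]
stain_can [(array([217., 140.]), 0.68)]
dosing_cup [(array([349., 177.]), 0.68)]
lint_brush [(array([257., 361.]), 0.9)]
peg_basket [(array([385., 164.]), 0.64)]
```

Run:
```python
import cv2
a=cv2.imread("pics/a_top.png"); b=cv2.imread("pics/a_side.png")
cv2.imwrite("pics/b1.png",cv2.resize(a[150:250,150:350],None,fx=4,fy=4,interpolation=cv2.INTER_CUBIC))
cv2.imwrite("pics/b2.png",cv2.resize(b[160:280,150:310],None,fx=5,fy=5,interpolation=cv2.INTER_CUBIC))
```

```text
(no output)
```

View pics/a_top.png

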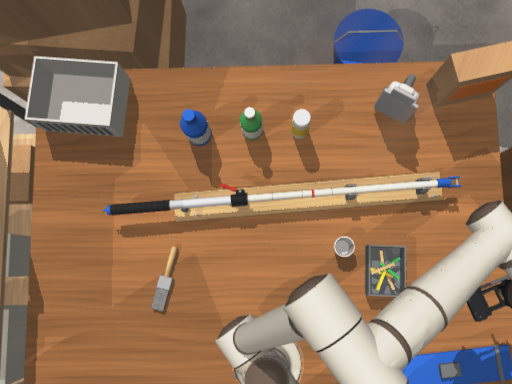

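View pics/a_side.png

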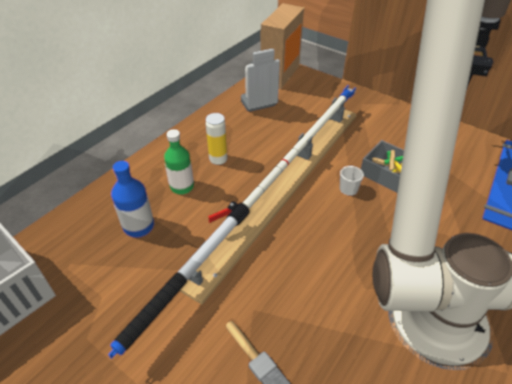

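```bash
ls pics
```

```text
a_side.npz
a_side.png
a_top.npz
a_top.png
b1.png
b2.png
```

View pics/b1.png

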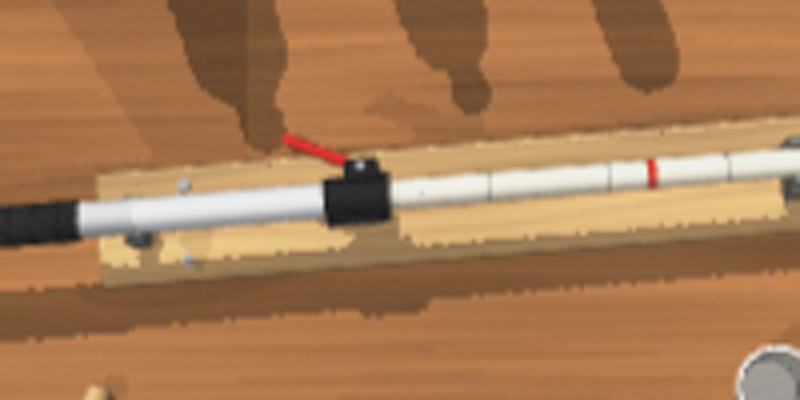

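View pics/b2.png

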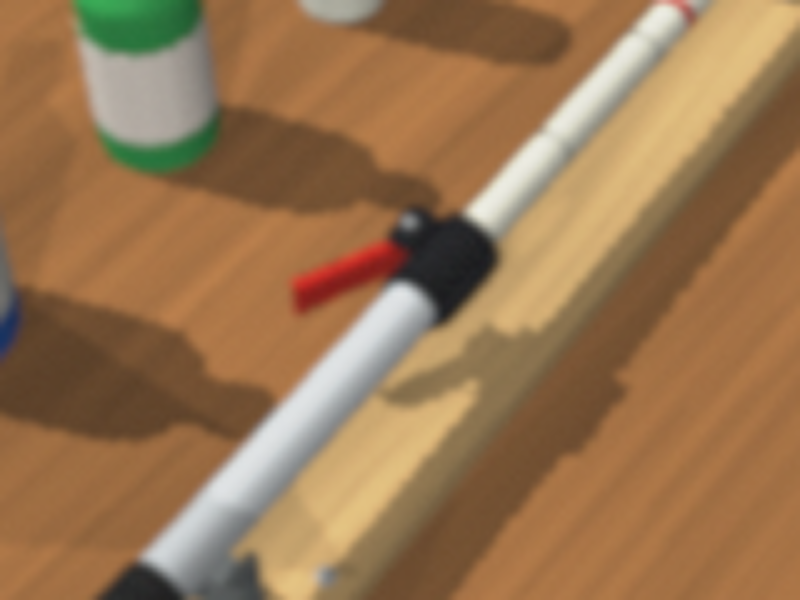

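```bash
cat > h.py <<'E'
import numpy as np,cv2
from station import r,viewer,spotter
def ray(n,uv,z,c=None):
    c=c or viewer.camera_params(n); uv=np.atleast_2d(np.array(uv,float))
    d=np.c_[uv,np.ones(len(uv))]@np.linalg.inv(c['mtx']).T@c['pose'][:3,:3].T
    o=c['pose'][:3,3]; return o+d*((z-o[2])/d[:,2])[:,None]
def cloud(n,d,m):
    c=viewer.camera_params(n); v,u=np.nonzero(m&(d>0)); k=c['mtx']; D=d[v,u]
    P=np.c_[(u-k[0,2])/k[0,0]*D,(v-k[1,2])/k[1,1]*D,D]
    return P@c['pose'][:3,:3].T+c['pose'][:3,3],u,v
E
python3 - <<'E'
from h import *
for n in ("top","side"):
    f=np.load(f"pics/a_{n}.npz"); p=f['p'].astype(int); d=f['d']
    P,u,v=cloud(n,d,d>0); C=p[v,u]; R,G,B=C.T
    near=(P[:,2]>0.04)&(P[:,2]<0.11)&(P[:,0]>.4)&(P[:,0]<.75)&(abs(P[:,1])<.5)
    hi=(P[:,2]>.08)&near&(C.min(1)>110)
    A=P[hi]
    print(n,len(A)); 
    k=np.polyfit(A[:,1],A[:,0],1); res=A[:,0]-np.polyval(k,A[:,1])
    g=abs(res)<.012; k=np.polyfit(A[g,1],A[g,0],1); print("axis x=ky+c",k,np.degrees(np.arctan(k[0])),A[g,1].min(),A[g,1].max(),np.percentile(A[g,2],[50,95]))
    red=near&(R>120)&(G<80)&(B<80)
    for nm,s in(("ring",red&(abs(P[:,0]-np.polyval(k,P[:,1]))<.014)&(P[:,1]<.0)),("lever",red&(P[:,1]>-0.02))):
        print(nm,s.sum(),np.c_[P[s],u[s],v[s]].round(3)[:60:max(1,s.sum()//12)])
    for t in ("detergent","softener","stain_can","dosing_cup","peg_basket"):
        m=spotter.trace(n,t)
        if m:
            Q,_,_=cloud(n,d,m[0]['mask']); print(t,round(m[0]['conf'],2),np.percentile(Q,3,axis=0).round(3),np.percentile(Q,97,axis=0).round(3))
E
```

```text
top 1789
axis x=ky+c [-0.05781935  0.49860003] -3.309120313912835 -0.4990740395275651 0.2861885520293611 [0.08763938 0.09374077]
ring 8 [[ 5.17e-01 -1.45e-01  8.30e-02  3.12e+02  1.90e+02]
 [ 5.13e-01 -1.45e-01  8.60e-02  3.12e+02  1.91e+02]
 [ 5.10e-01 -1.44e-01  8.80e-02  3.12e+02  1.92e+02]
 [ 5.06e-01 -1.44e-01  9.40e-02  3.12e+02  1.93e+02]
 [ 5.01e-01 -1.44e-01  8.60e-02  3.12e+02  1.95e+02]
 [ 5.01e-01 -1.47e-01  8.40e-02  3.13e+02  1.95e+02]
 [ 4.99e-01 -1.44e-01  8.40e-02  3.12e+02  1.96e+02]
 [ 4.98e-01 -1.47e-01  8.90e-02  3.13e+02  1.96e+02]]
lever 41 [[5.39e-01 1.28e-01 9.40e-02 2.21e+02 1.84e+02]
 [5.40e-01 1.20e-01 8.70e-02 2.24e+02 1.84e+02]
 [5.37e-01 1.23e-01 8.60e-02 2.23e+02 1.85e+02]
 [5.37e-01 1.14e-01 8.40e-02 2.26e+02 1.85e+02]
 [5.33e-01 1.20e-01 9.00e-02 2.24e+02 1.86e+02]
 [5.34e-01 1.11e-01 8.60e-02 2.27e+02 1.86e+02]
 [5.30e-01 1.19e-01 9.20e-02 2.24e+02 1.87e+02]
 [5.30e-01 1.11e-01 9.00e-02 2.27e+02 1.87e+02]
 [5.31e-01 1.02e-01 8.50e-02 2.30e+02 1.87e+02]
 [5.28e-01 1.08e-01 8.60e-02 2.28e+02 1.88e+02]
 [5.28e-01 9.90e-02 8.50e-02 2.31e+02 1.88e+02]
 [
[... 473 characters left out ...]
  0.51696605] -0.9639098640080666 -0.4988824865882814 -0.1806073337989189 [0.08635742 0.08972604]
ring 0 []
lever 139 [[5.23e-01 8.90e-02 8.90e-02 2.26e+02 2.08e+02]
 [5.20e-01 9.30e-02 8.60e-02 2.26e+02 2.10e+02]
 [5.18e-01 8.80e-02 8.00e-02 2.28e+02 2.11e+02]
 [5.20e-01 9.40e-02 8.00e-02 2.26e+02 2.12e+02]
 [5.23e-01 1.01e-01 8.10e-02 2.23e+02 2.13e+02]
 [5.28e-01 1.10e-01 8.30e-02 2.19e+02 2.14e+02]]
detergent 0.61 [0.681 0.188 0.012] [0.733 0.253 0.209]
softener 0.84 [0.697 0.025 0.008] [0.741 0.075 0.189]
stain_can 0.91 [ 0.698 -0.124  0.009] [ 0.741 -0.083  0.15 ]
dosing_cup 0.92 [ 0.321 -0.262  0.001] [ 0.375 -0.204  0.06 ]
peg_basket 0.65 [ 0.243 -0.414  0.002] [ 0.348 -0.3    0.067]
```

Run:
```python
from h import *
c=viewer.camera_params("top")
for nm,uv,z in(("mouth",(247.1,196.5),.085),("ringL",(311.6,192.8),.085),("collar back",(150+325/4-.4,200),.085),("levertip",(221,184.5),.078)):
    print(nm,ray("top",uv,z,c))
f=np.load("pics/a_top.npz")['p']
print(f[188:198,306:317].tolist()[4]); 
for v in (191,193): print([tuple(x) for x in f[v,308:316]])
for v in (195,197,199): print([tuple(x) for x in f[v,243:251]])
```

```text
mouth [[0.50080481 0.05063842 0.085     ]]
ringL [[ 0.50809914 -0.14326263  0.085     ]]
collar back [[0.49116551 0.09969696 0.085     ]]
levertip [[0.54017522 0.12989537 0.078     ]]
[[240, 239, 230], [240, 239, 230], [240, 240, 232], [240, 240, 232], [239, 239, 231], [238, 230, 220], [224, 61, 52], [222, 82, 73], [223, 169, 154], [239, 238, 229], [239, 238, 229]]
[(np.uint8(236), np.uint8(234), np.uint8(224)), (np.uint8(237), np.uint8(236), np.uint8(227)), (np.uint8(237), np.uint8(234), np.uint8(224)), (np.uint8(226), np.uint8(208), np.uint8(193)), (np.uint8(221), np.uint8(58), np.uint8(50)), (np.uint8(223), np.uint8(100), np.uint8(90)), (np.uint8(231), np.uint8(198), np.uint8(183)), (np.uint8(239), np.uint8(239), np.uint8(230))]
[(np.uint8(239), np.uint8(238), np.uint8(229)), (np.uint8(239), np.uint8(238), np.uint8(229)), (np.uint8(238), np.uint8(237), np.uint8(228)), (np.uint8(236), np.uint8(226), np.uint8(215)), (np.uint8(220), np.uint8(77), np.uint8(68)), (np.uint8(220), np.uint8(89), np.uint8(81)), (np.uint8(230), np.uint8(176), np.uint8(161)), (np.uint8(237), np.uint8(234), n
[... 409 characters left out ...]
 np.uint8(47)), (np.uint8(47), np.uint8(45), np.uint8(48)), (np.uint8(45), np.uint8(43), np.uint8(46)), (np.uint8(59), np.uint8(58), np.uint8(57)), (np.uint8(144), np.uint8(140), np.uint8(130)), (np.uint8(234), np.uint8(231), np.uint8(220)), (np.uint8(236), np.uint8(234), np.uint8(224)), (np.uint8(240), np.uint8(240), np.uint8(234))]
[(np.uint8(44), np.uint8(44), np.uint8(45)), (np.uint8(43), np.uint8(41), np.uint8(45)), (np.uint8(38), np.uint8(37), np.uint8(41)), (np.uint8(55), np.uint8(54), np.uint8(54)), (np.uint8(126), np.uint8(123), np.uint8(115)), (np.uint8(210), np.uint8(205), np.uint8(189)), (np.uint8(219), np.uint8(215), np.uint8(199)), (np.uint8(227), np.uint8(222), np.uint8(211))]
```

{"method": "move_arm", "body": {"series": [[[0,0,0.65,0.32,0.9,-0.03,1],[0,0,0.65,0.32,0.9,-0.03,1],[0,0,0.65,0.32,0.9,-0.03,1],[0,0,0.65,0.32,0.9,-0.03,1],[0,0,0.65,0.32,0.9,-0.03,1],[0,0,0.65,0.32,0.9,-0.03,1],[0,0,0.65,0.32,0.9,-0.03,1],[0,0,0.65,0.32,0.9,-0.03,1],[0,0,0.65,0.32,0.9,-0.03,1],[0,0,0.65,0.32,0.9,-0.03,1],[0,0,0.65,0.32,0.9,-0.03,1],[0,0,0.65,0.32,0.9,-0.03,1],[0,0,0.65,0.32,0.9,-0.03,1],[0,0,0.65,0.32,0.9,-0.03,1]]]}}

```text
time_s: 3.55
tcp_pos: [0.4942, 0.1927, 0.27]
ee_rot: [[0.014, -0.995, -0.101], [0.006, -0.101, 0.995], [-1.0, -0.014, 0.005]]
wrist_force: [1.3, -1.3, 0.2]
gripper_width: 0.999
```

Run:
```python
from h import *
s=r.sense(); print(s['time_s'],s['tcp_pos'],s['ee_rot'].round(3),s['joints'].round(1))
p,d=viewer.capture("wrist"); cv2.imwrite("pics/w1.png",p[:,:,::-1]); print(viewer.camera_params("wrist"))
```

```text
3.55 [0.49421375 0.19270883 0.26996532] [[ 0.014 -0.995 -0.101]
 [ 0.006 -0.101  0.995]
 [-1.    -0.014  0.005]] [ 38.9  13.6 -15.3   0.3 -60.3 -33.3]
{'mtx': array([[321.96901186,   0.        , 257.78226873],
       [  0.        , 321.96901186, 191.71182724],
       [  0.        ,   0.        ,   1.        ]]), 'pose': array([[-0.99420596, -0.10724708, -0.00725101,  0.5017951 ],
       [-0.10570624,  0.96321855,  0.24705507,  0.13243737],
       [-0.01951163,  0.2463901 , -0.96897431,  0.36129906],
       [ 0.        ,  0.        ,  0.        ,  1.        ]])}
```

View pics/w1.png

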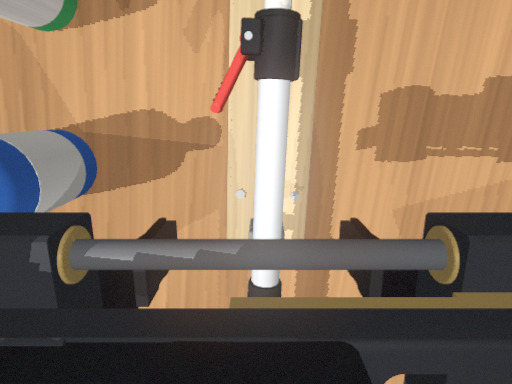

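{"method": "move_arm", "body": {"series": [[[-0.04,0.1,-0.31,-0.1,-0.33,0,1],[0,0,0,0,0,0,1],[0,0,0,0,0,-0.7,1],[0,0,0,0,0,-0.6,1],[0,0,0,0,0,-0.5,1],[0,0,0,0,0,0,1]]]}}

```text
time_s: 4.35
tcp_pos: [0.4912, 0.1756, 0.1612]
ee_rot: [[0.008, -0.998, -0.06], [0.005, -0.06, 0.998], [-1.0, -0.008, 0.004]]
wrist_force: [0.6, 0.1, 0.4]
gripper_width: 0.995
```

{"method": "move_arm", "body": {"series": [[[0,0.05,0,-0.045,0,-0.35,1],[0,0,0,0,0,-0.15,1],[0,0,0,0,0,0,1]]]}}

```text
time_s: 4.72
tcp_pos: [0.491, 0.1756, 0.1353]
ee_rot: [[0.009, -0.998, -0.059], [0.009, -0.059, 0.998], [-1.0, -0.009, 0.008]]
wrist_force: [-0.1, -0.0, -0.0]
gripper_width: 1.003
```

Run:
```python
from h import *
s=r.sense(); print(s['time_s'],s['tcp_pos'],s['ee_rot'].round(3),s['wrist_force'])
p,d=viewer.capture("wrist"); cv2.imwrite("pics/w2.png",p[:,:,::-1])
```

```text
4.725 [0.49101171 0.1755792  0.13529259] [[ 0.009 -0.998 -0.059]
 [ 0.009 -0.059  0.998]
 [-1.    -0.009  0.008]] [-0.07586346 -0.02148445 -0.01722639]
```

View pics/w2.png

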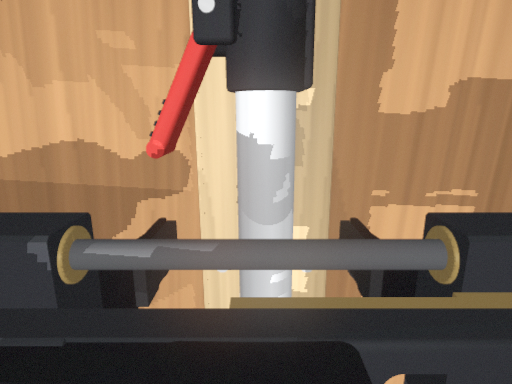

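{"method": "move_arm", "body": {"series": [[[0,0.05,0,-0.06,0,-0.11,1],[0,0,0,0,0,0,1]]]}}

```text
time_s: 5.03
tcp_pos: [0.488, 0.1761, 0.1303]
ee_rot: [[0.005, -0.998, -0.059], [0.011, -0.059, 0.998], [-1.0, -0.005, 0.011]]
wrist_force: [-0.1, -0.3, 0.4]
gripper_width: 0.999
```

{"method": "move_arm", "body": {"series": [[[0,0,0,0,0,0,0.2],[0,0,0,0,0,0,0.2],[0,0,0,0,0,0,0.2],[0,0,0,0,0,0,0.2],[0,0,0,0,0,0,0.2]]]}}

```text
time_s: 5.65
tcp_pos: [0.4883, 0.1765, 0.1308]
ee_rot: [[0.006, -0.998, -0.06], [0.012, -0.06, 0.998], [-1.0, -0.007, 0.011]]
wrist_force: [0.2, -0.7, -0.5]
gripper_width: 0.518
```

Run:
```python
from h import *
s=r.sense(); print(s['time_s'],s['tcp_pos'],s['ee_rot'].round(3),s['wrist_force'],s['gripper_width']*87)
p,d=viewer.capture("wrist"); cv2.imwrite("pics/w3.png",p[:,:,::-1])
```

```text
5.65 [0.48834882 0.17645469 0.1308209 ] [[ 0.006 -0.998 -0.06 ]
 [ 0.012 -0.06   0.998]
 [-1.    -0.007  0.011]] [ 0.19950012 -0.74983045 -0.48188583] 45.10493440957011
```

View pics/w3.png

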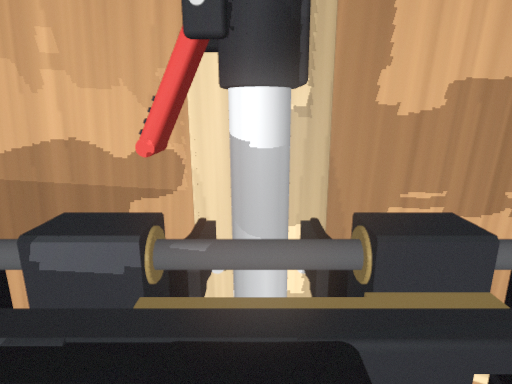

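{"method": "move_arm", "body": {"series": [[[0,0,0,0,0,0,0.2],[0,0,0,0,0,0,0.2],[0,0,0,0,0,0,0.2],[0,0,0,0,0,0,0.2]]]}}

```text
time_s: 6.2
tcp_pos: [0.4876, 0.1761, 0.1307]
ee_rot: [[0.004, -0.998, -0.059], [0.011, -0.059, 0.998], [-1.0, -0.005, 0.011]]
wrist_force: [-0.6, 0.8, 1.3]
gripper_width: 0.302
```

{"method": "move_arm", "body": {"series": [[[0,0,0,0.02,-0.33,0,0.2],[0,0,0,0.02,-0.33,0,0.2],[0,0,0,0.02,-0.33,0,0.2],[0,0,0,0.02,-0.33,0,0.2],[0,0,0,0.02,-0.33,0,0.2],[0,0,0,0.02,-0.33,0,0.2],[0,0,0,0.02,-0.33,0,0.2],[0,0,0,0,0,0,0.2]]]}}

```text
time_s: 7.2
tcp_pos: [0.4966, 0.0305, 0.1307]
ee_rot: [[0.007, -0.998, -0.058], [0.014, -0.057, 0.998], [-1.0, -0.008, 0.014]]
wrist_force: [1.1, -1.9, -0.8]
gripper_width: 0.299
```

```bash
cat > look.py <<'E'
from h import *
import sys
k=sys.argv[1]
s=r.sense(); print(s['time_s'],s['tcp_pos'].round(4),s['wrist_force'].round(1),s['gripper_width']*87)
for n in sys.argv[2:]:
    p,d=viewer.capture(n); np.savez(f"pics/{k}_{n}.npz",p=p,d=d,**viewer.camera_params(n)); q=p[:,:,::-1]
    if n=="top": q=cv2.resize(q[150:250,200:400],None,fx=4,fy=4,interpolation=cv2.INTER_CUBIC)
    cv2.imwrite(f"pics/{k}_{n}.png",q)
E
python3 look.py c1 wrist top
```

```text
7.2 [0.4966 0.0305 0.1307] [ 1.1 -1.9 -0.8] 25.987438796800802
```

View pics/c1_wrist.png

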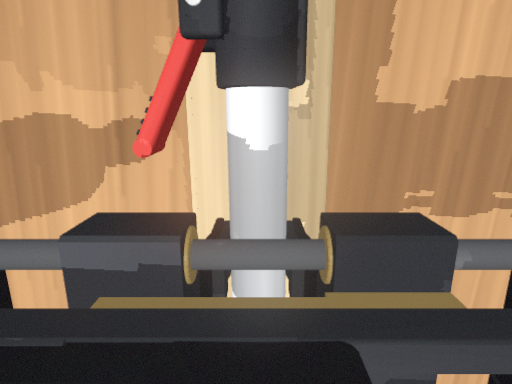

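View pics/c1_top.png

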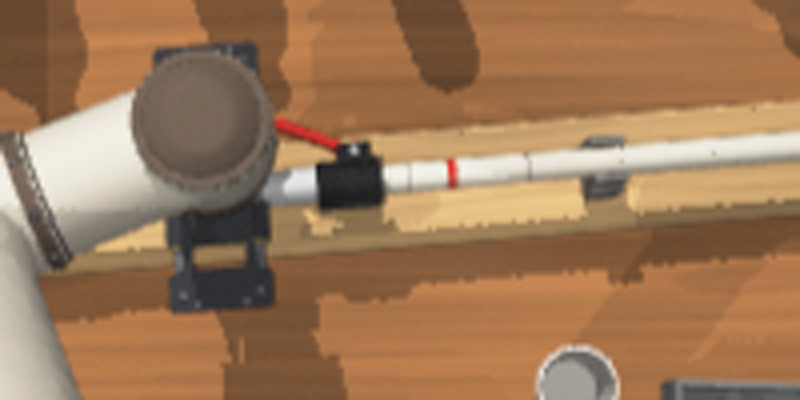

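{"method": "move_arm", "body": {"series": [[[0,0,0,0.01,-0.22,0,0.2],[0,0,0,0.01,-0.22,0,0.2],[0,0,0,0.01,-0.2,0,0.2],[0,0,0,0,0,0,0.2]]]}}

```text
time_s: 7.8
tcp_pos: [0.499, -0.0082, 0.1307]
ee_rot: [[0.009, -0.998, -0.06], [0.015, -0.06, 0.998], [-1.0, -0.01, 0.015]]
wrist_force: [1.7, -1.0, -0.2]
gripper_width: 0.301
```

```bash
cat > gap.py <<'E'
from h import *
import sys
f=np.load(sys.argv[1]); p=f['p'].astype(float); c=viewer.camera_params("top")
# sample intensity along the axis line's upper surface at z=.087
a=np.array([-.0577,.9983]); ys=np.arange(-.20,.06,.0005)
W=np.linalg.inv(c['pose'])
out=[]
for off in(-.004,0,.004):
    P=np.c_[.4986-.0578*ys+off,ys,np.full_like(ys,.0885),np.ones_like(ys)]@W.T
    uv=P[:,:3]@c['mtx'].T; uv=uv[:,:2]/uv[:,2:]
    m=cv2.remap(p.astype(np.float32),uv[None,:,0].astype(np.float32),uv[None,:,1].astype(np.float32),cv2.INTER_LINEAR)[0]
    red=m[:,0]-m[:,1]; dark=m.mean(1)
    i=red.argmax() if red.max()>60 else None
    if i is not None:
        s=red; h=s[i]/2; k=np.nonzero(s>h)[0]; k=k[abs(ys[k]-ys[i])<.012]; rc=(ys[k[0]],ys[k[-1]])
    dk=ys[(dark<130)]; dk=dk[dk>-.19]
    print("off",off,"ring",rc if i is not None else None,"mouth",dk.min() if len(dk) else None)
E
python3 look.py c2 top wrist; for i in a_top c1_top c2_top; do python3 gap.py pics/$i.npz;done
```

```text
7.8 [ 0.499  -0.0082  0.1307] [ 1.7 -1.  -0.2] 26.16777028497175
off -0.004 ring (np.float64(-0.14949999999999997), np.float64(-0.14249999999999996)) mouth -0.14749999999999996
off 0 ring (np.float64(-0.14949999999999997), np.float64(-0.14299999999999996)) mouth -0.14699999999999996
off 0.004 ring (np.float64(-0.14899999999999997), np.float64(-0.14299999999999996)) mouth -0.14699999999999996
off -0.004 ring (np.float64(-0.14949999999999997), np.float64(-0.14249999999999996)) mouth -0.14749999999999996
off 0 ring (np.float64(-0.14899999999999997), np.float64(-0.14299999999999996)) mouth -0.14649999999999996
off 0.004 ring (np.float64(-0.14899999999999997), np.float64(-0.14299999999999996)) mouth -0.14699999999999996
off -0.004 ring (np.float64(-0.14949999999999997), np.float64(-0.14249999999999996)) mouth -0.14749999999999996
off 0 ring (np.float64(-0.14899999999999997), np.float64(-0.14299999999999996)) mouth -0.14699999999999996
off 0.004 ring (np.float64(-0.14899999999999997), np.float64(-0.14299999999999996)) mouth -0.14699999999999996
```

View pics/c2_top.png

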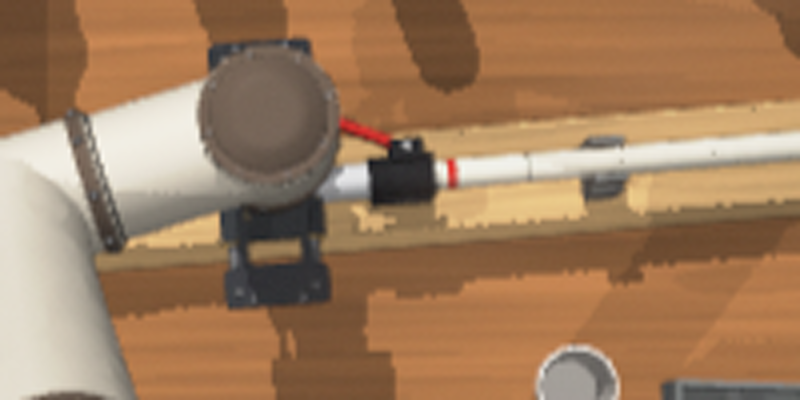

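```bash
sed -i 's/dk=ys\[(dark<130)\]/dk=ys[m[:,0]<130]/' gap.py; for i in a_top c1_top c2_top; do python3 gap.py pics/$i.npz;done
```

```text
off -0.004 ring (np.float64(-0.14949999999999997), np.float64(-0.14249999999999996)) mouth 0.05050000000000021
off 0 ring (np.float64(-0.14949999999999997), np.float64(-0.14299999999999996)) mouth 0.05150000000000021
off 0.004 ring (np.float64(-0.14899999999999997), np.float64(-0.14299999999999996)) mouth 0.05150000000000021
off -0.004 ring (np.float64(-0.14949999999999997), np.float64(-0.14249999999999996)) mouth -0.09499999999999992
off 0 ring (np.float64(-0.14899999999999997), np.float64(-0.14299999999999996)) mouth -0.09349999999999992
off 0.004 ring (np.float64(-0.14899999999999997), np.float64(-0.14299999999999996)) mouth -0.09299999999999992
off -0.004 ring (np.float64(-0.14949999999999997), np.float64(-0.14249999999999996)) mouth -0.13349999999999995
off 0 ring (np.float64(-0.14899999999999997), np.float64(-0.14299999999999996)) mouth -0.13299999999999995
off 0.004 ring (np.float64(-0.14899999999999997), np.float64(-0.14299999999999996)) mouth -0.13199999999999995
```

View pics/c2_wrist.png

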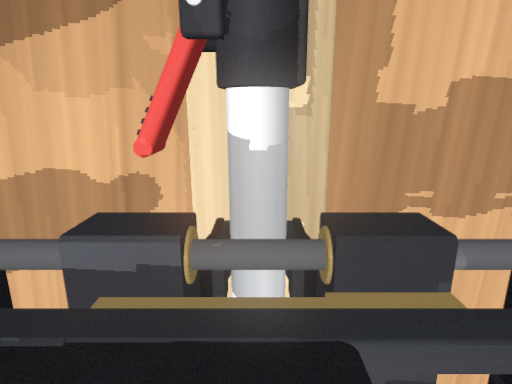

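{"method": "move_arm", "body": {"series": [[[0,0,0,0,-0.11,0,0.2],[0,0,0,0,-0.08,0,0.2],[0,0,0,0,0,0,0.2],[0,0,0,0,0,0,0.2]]]}}

```text
time_s: 8.4
tcp_pos: [0.4996, -0.0191, 0.1307]
ee_rot: [[0.01, -0.998, -0.061], [0.016, -0.061, 0.998], [-1.0, -0.011, 0.015]]
wrist_force: [1.7, 0.4, -0.5]
gripper_width: 0.3
```

```bash
python3 look.py c3 top; for i in c3_top; do python3 gap.py pics/$i.npz;done
```

```text
8.4 [ 0.4996 -0.0191  0.1307] [ 1.7  0.4 -0.5] 26.079721691817305
off -0.004 ring (np.float64(-0.14999999999999997), np.float64(-0.14449999999999996)) mouth -0.14499999999999996
off 0 ring (np.float64(-0.14949999999999997), np.float64(-0.14449999999999996)) mouth -0.14449999999999996
off 0.004 ring (np.float64(-0.14949999999999997), np.float64(-0.14399999999999996)) mouth -0.14449999999999996
```

View pics/c3_top.png

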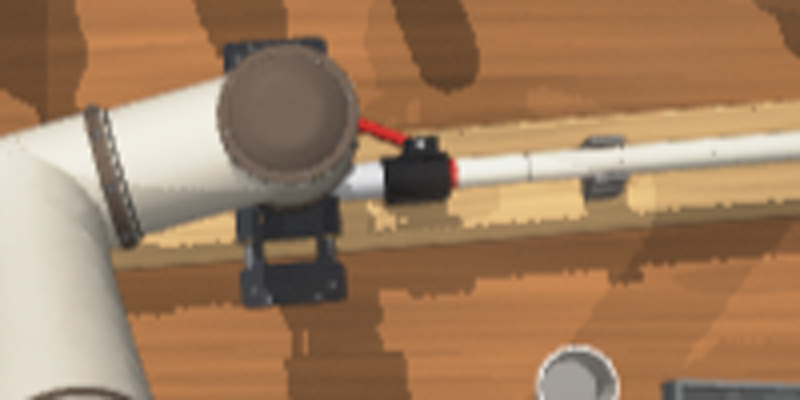

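{"method": "move_arm", "body": {"series": [[[0,0,0,0,0,0,1],[0,0,0,0,0,0,1],[0,0,0,0,0,0,1],[-0.1,0.07,0,0,0,0,1],[0,0,0,0,0,0,1],[0,0,0,0,0,0,1],[0,0,0,0,0,0,1],[0,0,0,0,0,0,1]]]}}

```text
time_s: 9.45
tcp_pos: [0.4987, -0.0192, 0.1309]
ee_rot: [[-0.002, -0.998, -0.062], [0.0, -0.062, 0.998], [-1.0, 0.002, 0.001]]
wrist_force: [-0.7, 0.3, -0.2]
gripper_width: 0.991
```

```bash
python3 look.py c4 wrist
```

```text
9.45 [ 0.4987 -0.0192  0.1309] [-0.7  0.3 -0.2] 86.17693380392299
```

View pics/c4_wrist.png

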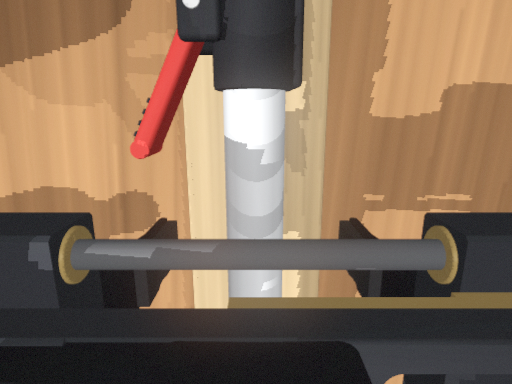

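{"method": "move_arm", "body": {"series": [[[0,0,0,0.2,0.01,0,1],[0,0,0,0.2,0.01,0,1],[0,0,0,0,0,0,1],[0,0,0,0.01,-0.28,0,1],[0,0,0,0.01,-0.28,-0.02,1],[0,0,0,0.01,-0.28,0,1],[0,0,0,0,0,0,1]]]}}

```text
time_s: 10.38
tcp_pos: [0.5263, -0.0723, 0.1293]
ee_rot: [[-0.002, -0.998, -0.06], [0.0, -0.061, 0.998], [-1.0, 0.002, 0.0]]
wrist_force: [-0.1, -0.0, -1.0]
gripper_width: 1.002
```

```bash
python3 look.py c5 wrist top; python3 gap.py pics/c5_top.npz
```

```text
10.375 [ 0.5263 -0.0723  0.1293] [-0.1 -0.  -1. ] 87.20145222642546
off -0.004 ring (np.float64(-0.14949999999999997), np.float64(-0.14449999999999996)) mouth -0.14549999999999996
off 0 ring (np.float64(-0.14999999999999997), np.float64(-0.14449999999999996)) mouth -0.14449999999999996
off 0.004 ring (np.float64(-0.14949999999999997), np.float64(-0.14399999999999996)) mouth -0.14449999999999996
```

View pics/c5_wrist.png

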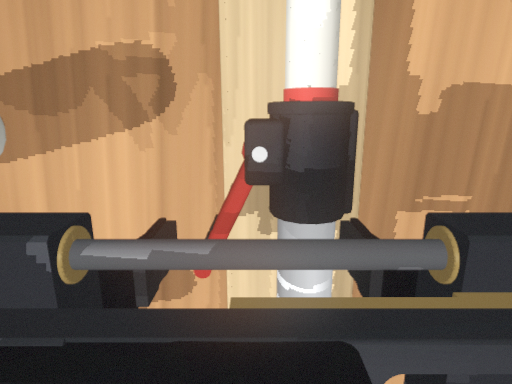

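View pics/c5_top.png

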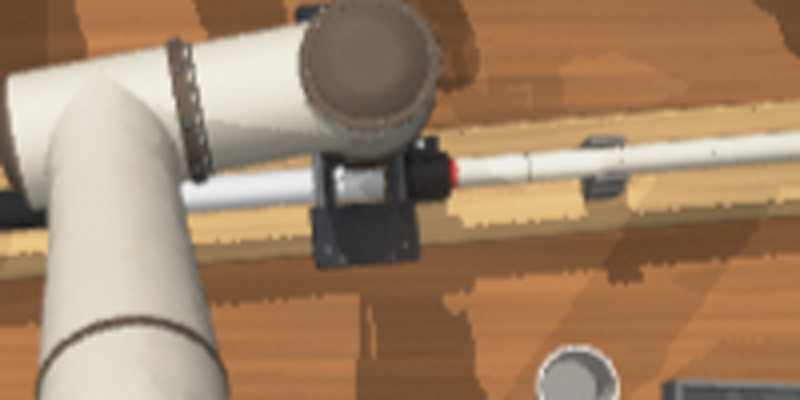

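{"method": "move_arm", "body": {"series": [[[0,0,0,0.09,0,0,1],[0,0,0,0.02,0,0,1],[0,0,0,0,0,0,1]]]}}

```text
time_s: 10.85
tcp_pos: [0.5337, -0.0706, 0.1295]
ee_rot: [[-0.002, -0.998, -0.063], [0.0, -0.063, 0.998], [-1.0, 0.002, 0.001]]
wrist_force: [0.4, 0.2, 0.5]
gripper_width: 1.002
```

{"method": "move_arm", "body": {"series": [[[0,0,0,0.025,-0.01,0,1],[0,0,0,0,0,0,1]]]}}

```text
time_s: 11.1
tcp_pos: [0.5339, -0.0708, 0.1291]
ee_rot: [[-0.005, -0.998, -0.063], [0.0, -0.063, 0.998], [-1.0, 0.005, 0.001]]
wrist_force: [1.0, -0.3, 0.4]
gripper_width: 1.001
```

{"method": "move_arm", "body": {"series": [[[0,0,0,0.04,0,0,1],[0,0,0,0.02,0,0,1]]]}}

```text
time_s: 11.35
tcp_pos: [0.5344, -0.071, 0.1285]
ee_rot: [[-0.014, -0.998, -0.062], [0.0, -0.062, 0.998], [-1.0, 0.014, 0.001]]
wrist_force: [-4.0, 0.2, 3.0]
gripper_width: 1.0
```

```bash
python3 look.py c6 wrist
```

```text
11.35 [ 0.5344 -0.071   0.1285] [-4.   0.2  3. ] 87.0339383617175
```

View pics/c6_wrist.png

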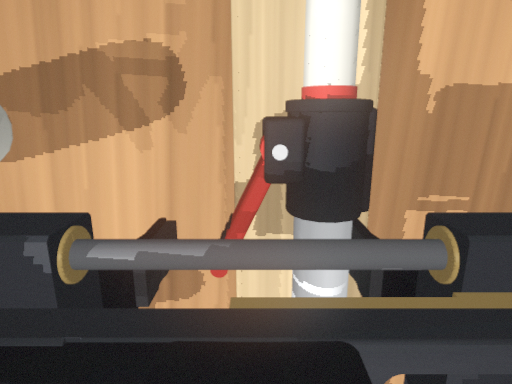

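{"method": "move_arm", "body": {"series": [[[0,0,0,-0.04,0,0,0.92],[0,0,0,-0.05,0,0,0.86]]]}}

```text
time_s: 11.65
tcp_pos: [0.5297, -0.0712, 0.1287]
ee_rot: [[-0.012, -0.998, -0.063], [-0.0, -0.063, 0.998], [-1.0, 0.012, 0.001]]
wrist_force: [-1.2, -0.4, 0.2]
gripper_width: 0.893
```

{"method": "move_arm", "body": {"series": [[[0,0,0,-0.04,0,0,0.8],[0,0,0,-0.04,0,0,0.74]]]}}

```text
time_s: 11.9
tcp_pos: [0.5245, -0.0715, 0.1287]
ee_rot: [[-0.012, -0.998, -0.063], [-0.001, -0.063, 0.998], [-1.0, 0.012, 0.0]]
wrist_force: [-2.9, -0.6, 0.6]
gripper_width: 0.776
```

{"method": "move_arm", "body": {"series": [[[0,0,0,-0.025,0,0,0.7],[0,0,0,-0.03,0,0,0.66]]]}}

```text
time_s: 12.15
tcp_pos: [0.5205, -0.0717, 0.1287]
ee_rot: [[-0.012, -0.998, -0.063], [-0.001, -0.063, 0.998], [-1.0, 0.012, -0.0]]
wrist_force: [-1.3, -2.6, 0.7]
gripper_width: 0.68
```

```bash
python3 look.py c7 wrist
```

```text
12.15 [ 0.5205 -0.0717  0.1287] [-1.3 -2.6  0.7] 59.193466060650756
```

View pics/c7_wrist.png

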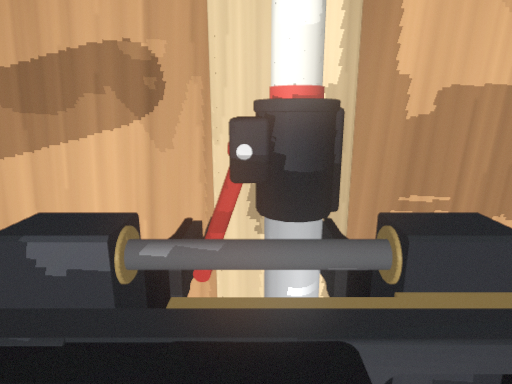

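{"method": "move_arm", "body": {"series": [[[0,0,0,-0.02,0,0,0.62],[0,0,0,-0.025,0,0,0.58]]]}}

```text
time_s: 12.45
tcp_pos: [0.5171, -0.0719, 0.1287]
ee_rot: [[-0.014, -0.998, -0.063], [-0.001, -0.063, 0.998], [-1.0, 0.014, -0.0]]
wrist_force: [-3.0, -1.4, 1.9]
gripper_width: 0.6
```

```bash
python3 look.py c8 wrist top;python3 gap.py pics/c8_top.npz
```

```text
12.45 [ 0.5171 -0.0719  0.1287] [-3.  -1.4  1.9] 52.21012063171546
off -0.004 ring (np.float64(-0.14949999999999997), np.float64(-0.14449999999999996)) mouth -0.14549999999999996
off 0 ring (np.float64(-0.14999999999999997), np.float64(-0.14449999999999996)) mouth -0.14449999999999996
off 0.004 ring (np.float64(-0.14949999999999997), np.float64(-0.14399999999999996)) mouth -0.14449999999999996
```

View pics/c8_wrist.png

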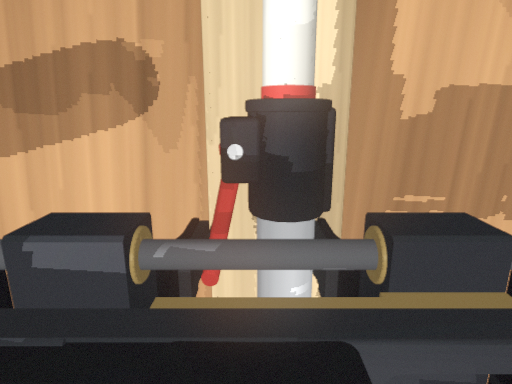

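{"method": "move_arm", "body": {"series": [[[0,0,0,-0.02,0,0,0.55],[0,0,0,-0.02,0,0,0.52]]]}}

```text
time_s: 12.8
tcp_pos: [0.5143, -0.072, 0.1287]
ee_rot: [[-0.014, -0.998, -0.063], [-0.001, -0.063, 0.998], [-1.0, 0.014, -0.0]]
wrist_force: [-4.4, -1.2, 2.4]
gripper_width: 0.532
```

```bash
python3 look.py c9 wrist top;python3 gap.py pics/c9_top.npz
```

```text
12.8 [ 0.5143 -0.072   0.1287] [-4.4 -1.2  2.4] 46.322328351767396
off -0.004 ring (np.float64(-0.14949999999999997), np.float64(-0.14449999999999996)) mouth -0.14549999999999996
off 0 ring (np.float64(-0.14999999999999997), np.float64(-0.14449999999999996)) mouth -0.14449999999999996
off 0.004 ring (np.float64(-0.14949999999999997), np.float64(-0.14399999999999996)) mouth -0.14449999999999996
```

View pics/c9_wrist.png

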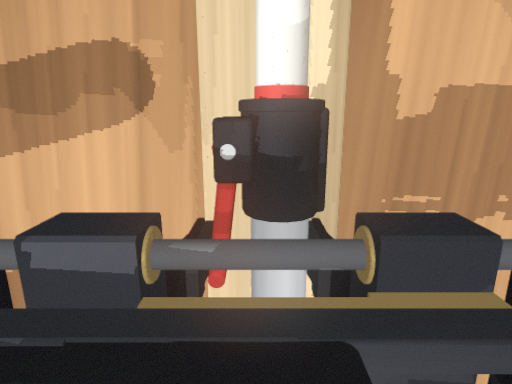

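{"method": "move_arm", "body": {"series": [[[0,0,0,-0.02,0,0,0.48],[0,0,0,-0.02,0,0,0.44],[0,0,0,-0.01,0,0,0.35],[0,0,0,0,0,0,0.3]]]}}

```text
time_s: 13.4
tcp_pos: [0.5102, -0.0721, 0.1287]
ee_rot: [[-0.016, -0.998, -0.064], [-0.002, -0.064, 0.998], [-1.0, 0.016, -0.001]]
wrist_force: [-3.5, -1.6, 2.3]
gripper_width: 0.436
```

```bash
python3 look.py d1 wrist top;python3 gap.py pics/d1_top.npz
```

```text
13.4 [ 0.5102 -0.0721  0.1287] [-3.5 -1.6  2.3] 37.975195244573136
off -0.004 ring (np.float64(-0.14949999999999997), np.float64(-0.14449999999999996)) mouth -0.14549999999999996
off 0 ring (np.float64(-0.14999999999999997), np.float64(-0.14449999999999996)) mouth -0.14449999999999996
off 0.004 ring (np.float64(-0.14949999999999997), np.float64(-0.14399999999999996)) mouth -0.14449999999999996
```

View pics/d1_wrist.png

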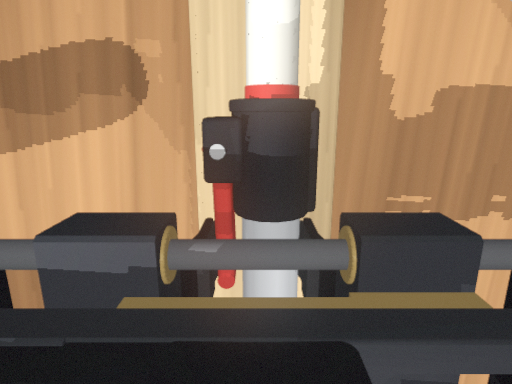

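{"method": "move_arm", "body": {"series": [[[0,0,0,0,0,0,0.2],[0,0,0,0,0,0,0.2],[0,0,0,0,0,0,0.2],[0,0,0,0,0,0,0.2],[0,0,0,0,0,0,0.2],[0,0,0,0,0,0,0.2]]]}}

```text
time_s: 14.25
tcp_pos: [0.5102, -0.0721, 0.1287]
ee_rot: [[-0.017, -0.998, -0.064], [-0.002, -0.064, 0.998], [-1.0, 0.017, -0.001]]
wrist_force: [-3.9, -1.4, 3.4]
gripper_width: 0.433
```

```bash
python3 look.py d2 wrist top;python3 gap.py pics/d2_top.npz
python3 - <<'E'
import cv2
a=cv2.imread("pics/d2_wrist.png"); cv2.imwrite("pics/d2z.png",cv2.resize(a[70:300,160:360],None,fx=2.6,fy=2.6,interpolation=cv2.INTER_CUBIC))
E
```

```text
14.25 [ 0.5102 -0.0721  0.1287] [-3.9 -1.4  3.4] 37.712930698656535
off -0.004 ring (np.float64(-0.14949999999999997), np.float64(-0.14449999999999996)) mouth -0.14549999999999996
off 0 ring (np.float64(-0.14999999999999997), np.float64(-0.14449999999999996)) mouth -0.14449999999999996
off 0.004 ring (np.float64(-0.14949999999999997), np.float64(-0.14399999999999996)) mouth -0.14449999999999996
```

View pics/d2z.png

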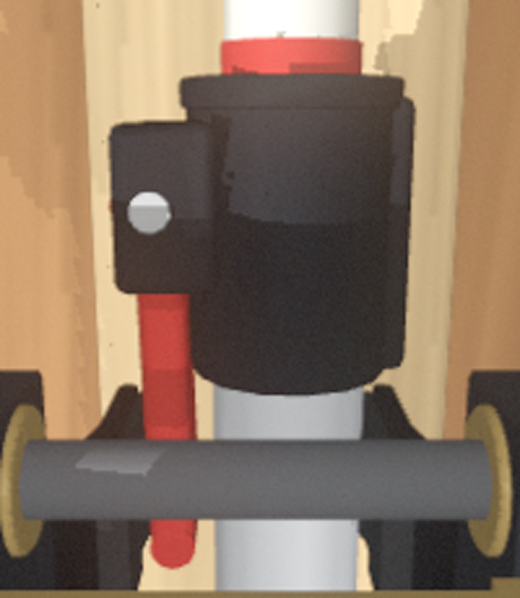

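Run:
```python
from h import *
f=np.load("pics/d2_wrist.npz"); p=f['p'].astype(int)
for u in (262,272,282): print(u,[(v,tuple(p[v,u].tolist())) for v in range(83,104,1)])
c=dict(mtx=f['mtx'],pose=f['pose']); 
print(c['pose'][:3,3])
for u in (262,272,282):
    print("ring far edge y",ray("wrist",(u,86.0),.089,c)[0].round(4),"collar rim",[ray("wrist",(u,v),.0955,c)[0].round(4)[1] for v in (97,98,99,100,101)])
```

```text
262 [(83, (255, 255, 255)), (84, (255, 205, 194)), (85, (249, 126, 115)), (86, (249, 115, 105)), (87, (248, 112, 101)), (88, (249, 113, 104)), (89, (249, 116, 105)), (90, (248, 110, 101)), (91, (248, 114, 104)), (92, (248, 114, 104)), (93, (249, 116, 106)), (94, (248, 110, 102)), (95, (248, 111, 100)), (96, (248, 111, 100)), (97, (248, 112, 101)), (98, (167, 87, 80)), (99, (98, 87, 82)), (100, (98, 89, 84)), (101, (101, 90, 86)), (102, (100, 89, 86)), (103, (99, 91, 86))]
272 [(83, (255, 255, 253)), (84, (248, 186, 176)), (85, (243, 116, 106)), (86, (243, 115, 106)), (87, (243, 115, 104)), (88, (243, 113, 104)), (89, (243, 114, 104)), (90, (241, 112, 100)), (91, (242, 111, 102)), (92, (242, 111, 101)), (93, (242, 112, 102)), (94, (203, 96, 88)), (95, (186, 94, 84)), (96, (186, 91, 82)), (97, (187, 93, 85)), (98, (129, 89, 80)), (99, (98, 88, 84)), (100, (101, 89, 86)), (101, (99, 87, 84)), (102, (99, 87, 83)), (103, (99, 88, 84))]
282 [(83, (226, 223, 214)), (84, (219, 158, 147)), (85, (222, 109, 99)), (86, (223, 106, 93)), (87, (223, 104, 94)), (88, (222, 103, 93)), (89, (222, 102, 93)), (90, (221, 100, 91)), (91, (222, 102, 90)), (92, (221, 98, 90)), (93, (222, 101, 92)), (94, (193, 94, 85)), (95, (179, 87, 78)), (96, (180, 88, 78)), (97, (180, 89, 78)), (98, (125, 86, 78)), (99, (96, 87, 81)), (100, (99, 89, 84)), (101, (99, 89, 83)), (102, (99, 87, 83)), (103, (97, 85, 80))]
[ 0.51517549 -0.1372167   0.22101501]
ring far edge y [ 0.5121 -0.1474  0.089 ] collar rim [np.float64(-0.143), np.float64(-0.1426), np.float64(-0.1422), np.float64(-0.1419), np.float64(-0.1415)]
ring far edge y [ 0.5082 -0.1476  0.089 ] collar rim [np.float64(-0.1432), np.float64(-0.1428), np.float64(-0.1425), np.float64(-0.1421), np.float64(-0.1418)]
ring far edge y [ 0.5043 -0.1479  0.089 ] collar rim [np.float64(-0.1434), np.float64(-0.1431), np.float64(-0.1427), np.float64(-0.1424), np.float64(-0.142)]
```

Run:
```python
from station import r
print(r.finish_job()); s=r.sense(); print(s['time_s'],s['gripper_width']*87,s['wrist_force'])
```

```text
the job is handed in; nothing more can be done
None
the job is handed in; nothing more can be done
```

The job is handed in at about 14.3 s of the 45 s allowed, with the collar at the red ring, the lever shut, and the gripper still holding both. No verdict was reported.

- **Sliding:** I gripped the bare aluminium tube and slid the handle section about 195 mm to the red ring. I then let go and took a second grip over the tube and the open lever. That second grip closed the lever and was kept to the end.
- **Closing:** One finger was pressed on the back of the tube first, at about 4 N on the wrist sensor. I then closed the jaws in small steps, moving the arm back so that finger stayed on the tube.

Last checks before hand-in:

| Check | Result |
|---|---|
| Collar mouth relative to the ring's near face | about 1.5 mm past it by both the wrist and the top camera (0.5 mm by arm travel); limit 5 mm |
| Collar movement while the lever closed | none visible |
| Lever | parallel to the tube in the wrist picture |
| Jaw reading | steady at about 38 mm, against 39.5 mm nominal for tube and shut lever; it also read about 1 mm low on the bare tube |
| Wrist force | about 4–5 N at the end |

- **Grip force:** It was not measured directly; I relied on the fixed half-strength grip, about 30 N.
- **Other laundry things:** I planned the moves to stay clear of them and saw no contact, but I did not measure their positions again at the end.

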